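Set the tile-box lid on its friction hinge

ROBOT

A 6-joint arm with a two-finger parallel gripper is mounted at the origin on the work surface. World frame = base frame: x ahead of the robot, y to its left, z up, the work surface at z = 0. Lengths are in mm, angles in rad, forces in N, time in s.
With the tool pointing down it reaches from about 350 to 925 mm from the base axis. Payload 6.4 kg.
Tool frame: the origin (TCP) lies between the finger pads; the fingertips stand bot.tip_reach ahead of it and the grasp point (between the pads) lies 6 mm ahead of it (bot.tip_reach is the distance from the TCP to the fingertips, in mm); x points along the fingers, z is the direction in which the jaws open and shut, and the axes are right-handed (so a half turn about x gives the same grasp; the last joint's range is limited). The gripper opens to 94 mm and grips with 3 to 60 N. Pads are 16 mm wide; open, the fingers measure 119 mm over their backs; the gripper's body (75 mm by 177 mm) begins 78 mm behind the grasp point.
Start: joints at [1.119, 0.245, 1.558, -0, 1.339, -0.174], TCP at [178.253, 625.092, 230.455] pointing down, gripper open.
Joint ranges: [-3.13, 3.13], [-1.02, 2.26], [0.13, 2.54], [-0.95, 4.09], [0.21, 2.88], [-2.74, 2.74]. Speed limits (rad/s): [2.57, 2.57, 3.14, 3.14, 3.14, 3.14].

INTERFACE

Orientations are given as a unit quaternion [w, x, y, z].
In Python, from bench import bot gives the robot as it stands. The module is installed in compiled form; this text tells all that it offers.
- The arm moves only by the tool send_rows, never from a script. Its argument "steps" is a list of rows, each a list of 3 entries, a list of its own where there are three numbers: the shift along the tool's x, y, z in mm, then the turn, a rotation vector about the tool's x, y, z in rad, then the closure in counts, from 0 (fully open) to 255 (shut). In form: [[[tx, ty, tz], [ax, ay, az], grip], ...]. A call has 1 to 8 rows; each row shifts and turns the pose as measured when the row begins, along the tool's axes as they then stand; what a row does not reach is not made up. A row lasts 1/10 s, in which the tool goes at most 50 mm and 8.59 degrees, less where a joint would pass 70% of its speed; a pose out of reach is approached as far as the arm can. A call with a gripper value outside its range is refused whole. The fingers move at their own pace and stop on an object; the grip force is fixed at half the most. Time passes only in rows, so rows that do not move let the fingers close. It gives the time, the measured TCP pose, the force and the opening at its end, in the units of the state.
- bot.get_obs(): the state, without advancing time (a new reading comes with each control period).
- bot.camera(name): name is "scene" or "top" or "wrist"; returns a dict with "color" (420x560x3 uint8, red, green, blue), "range_z" (420x560 float32, mm along the optical axis (not along the pixel's ray), 0 where there is no reading), "intrinsics" (3x3 intrinsics, pixels), "D" ([k1, k2, p1, p2, k3] as OpenCV has them; the pictures are not rectified), "pose" (4x4, takes a point from camera to world coordinates). Camera axes: x right, y up, looking along -z (the intrinsics and any distortion apply to the point x, -y, -z); pixel columns grow to the right and rows downward; lengths in mm; the calibration is good to about 2 mm. A picture is of the moment at which its call begins.
- bot.sign_off(): hands the job in, once; it reports no verdict.
The state is a dict: "time": time; "joints": joint angles; "qvel": joint speeds; "joint_torque": joint torques, N m; "tcp_pos": TCP position; "eef_rot": TCP orientation; "force": force on the tool from outside, world axes, zero at the start; "wrist_torque": the same for the moment, N m; "gripper_width": finger opening in mm.
Only numpy, scipy, OpenCV 4.12 (cv2) and the standard library are available. Lean on these libraries where they do the work, as an engineer would, in place of code of your own. Each camera call takes 0.05 s, during which the arm holds its last target.

TASK

Set the lid of the plywood tile box so that it stands open by itself at 40 degrees, good to a couple of degrees. Grip the bar on its front edge lightly, lift it, let go to test where the springy friction hinge really holds it, and correct it until it stays at 40 degrees with nothing touching it. Do not squeeze hard or wrench the lid, and leave the tiles, the nippers and the tub where they are.

Things in the scene. Friction and masses are not known exactly. Their poses are not given: they have to be found in the camera images.
- case: Open plywood box of tiles on edge, fixed to the bench, 220 mm (its x) by 300 mm (its y) by 100 mm high; origin at the centre of its underside. Its +x side is the far, hinged side; the lid's bar is at its -x side.
- lid: Plywood lid, 224 mm long, 300 wide, 8 thick, opened a little (0 to 25 degrees) at the start; 0.15 to 0.65 kg, differing each time. Origin on the hinge line, 112 mm in +x of the box's centre and 106 mm above the bench; the lid extends along its own -x. Its own z is its normal; the opening angle is the tilt of that z from vertical (0 = level, more with the front edge raised).
- bar (a point): Middle of the lid's round grip bar, dark steel, 10 mm across, parallel to the hinge line, 260 mm from it along the lid's own -x, in the lid's mid-plane. Brackets 12 mm wide hold it 60 mm either side of the middle; between them a gap of 31 mm between bar and lid edge, open above and below. It turns in the fingers. Grip with about 10 N; 50 N in all (both fingers' squeeze plus pull) is too much.
- hinge (a point): Middle of the hinge line (axis along the box's y), which stays put. Stiff friction hinge with a torsion spring in series: 0.9 N m turns it; it never falls, but lifting winds the lid up, and freed (or eased back until it pulls no more) it springs back 18 to 30 degrees, the heavier the further, so the angle in the hand is not the one it keeps. 3 to 8 N at the bar moves it; it can be raised to 80 degrees.
- tiles: Stack of five white tiles, 98 by 98 by 30 mm high, loose bystander on the bench to the right of the box; origin at the centre of its underside.
- nippers: Tile nippers with dark red grips, about 170 mm long, 75 mm wide, 16 mm high, lying loose on the bench to the left of the box; origin under the pivot; the jaws point along its x.
- tub: White open plastic tub, 140 by 100 by 60 mm high, loose bystander on the bench left of the box and beyond the nippers; origin at the centre of its underside.

How it is judged (in metres and radians):
On the way, in this order (a step that is already met when the one before it is completed fails the run):
1. the lid is raised in the hand past 34 degrees (angle between lid's own z axis and vertical above 0.6 rad and contact force between the fingers and lid above 0.5 N), for 0.1 s.
2. the lid is let go and stands open by itself, at rest, as a test (at any angle over 17 degrees) (angle between lid's own z axis and vertical above 0.3 rad and contact force between each of the fingers, the arm and lid below 0.05 N and angular speed of lid below 0.05 rad/s), for 0.5 s.
At the end, for the whole second after the job is handed in: The lid stands open at 40 degrees, to within 3 degrees, at rest on its hinge alone, with nothing touching it (angle between lid's own z axis and vertical between 0.646 and 0.75 rad and angular speed of lid below 0.05 rad/s and contact force between anything else and lid below 0.05 N).
It fails at once if the lid is squeezed hard or wrenched: more than 50 N of contact force, the squeeze of both fingers and the pull added up (contact force between any of the fingers, the arm and lid above 50 N).
It fails at once if the tiles, the nippers or the tub are moved by more than 15 mm (distance of any of tiles, nippers, tub from where it was at the start of the episode above 0.015 m).
It also fails if it takes over 72 s, if anything falls off the work surface, if the arm or the gripper's body presses on something with over 40 N, if the wrist force passes 120 N, or if a joint passes its speed limit or range.

## Working session

There is one attempt and no reset: what is moved stays moved. The work goes in short steps, Python scripts to look and compute and a tool call to move; the robot and the scene stay as the last step left them, time stands still between calls to the robot, and variables do not carry over. Pictures are saved under pics/ and viewed, and the job is handed in when it is done.

Besides the shell and the picture viewer there is one more tool, called after ">>>" as name(argument=value, ...) on one line, values as JSON. send_rows: Moves the arm, as the interface text tells. Its arguments: {"type":"object","properties":{"steps":{"type":"array"}},"required":["steps"]}

```bash
mkdir -p pics; python3 - <<'E'
from bench import bot
import cv2,numpy as np
print(bot.get_obs(), bot.tip_reach)
for n in("scene","top","wrist"):
    c=bot.camera(n); cv2.imwrite(f"pics/{n}0.png",c["color"][:,:,::-1]); print(n,c["intrinsics"].tolist(),c["D"],np.round(c["pose"],3).tolist())
    np.savez(f"{n}0.npz",**c)
E
```

```text
{'time': 0.0, 'joints': array([ 1.11890098e+00,  2.45801522e-01,  1.55898054e+00, -2.72159148e-05,
        1.33871596e+00, -1.74157426e-01]), 'qvel': array([-1.33090044e-03, -6.75482656e-04,  4.79052985e-04,  1.82166514e-03,
       -5.26992491e-05, -1.39118136e-03]), 'joint_torque': array([-4.26105480e-04, -4.15828049e+01, -3.14608634e+01,  6.84346422e-02,
        3.32176045e-02, -1.40185939e-04]), 'tcp_pos': array([178.01116301, 624.57910542, 229.37135094]), 'eef_rot': array([ 0.56380091, -0.4262915 ,  0.56499215,  0.4256618 ]), 'force': array([ 1.21602157,  0.46985243, -0.52435912]), 'wrist_torque': array([-0.02410311,  0.00408715,  0.05196316]), 'gripper_width': 94.12893354698193} 25.0
scene [[380.50803556085594, 0.0, 286.7342575139976], [0.0, 380.50803556085594, 208.1473020571873], [0.0, 0.0, 1.0]] [-0.02005279  0.          0.          0.          0.        ] [[0.0, -0.761, 0.648, 1183.589], [1.0, -0.007, -0.009, 14.351], [0.011, 0.648, 0.761, 750.113], [0.0, 0.0, 0.0, 1.0]]
top [[486.86518088803035, 0.0, 283.1109030672853], [0.0, 486.86518088803035, 200.12608510883666], [0.0, 0.0, 1.0]] [-0.12372374  0.          0.          0.          0.        ] [[-0.104, 0.973, -0.208, 416.93], [-0.995, -0.102, 0.017, 49.71], [-0.004, 0.209, 0.978, 1145.401], [0.0, 0.0, 0.0, 1.0]]
wrist [[328.76028478792034, 0.0, 279.1946168851099], [0.0, 328.76028478792034, 205.1635878244916], [0.0, 0.0, 1.0]] [-0.03237796  0.          0.          0.          0.        ] [[0.273, -0.929, -0.249, 104.973], [0.962, 0.264, 0.072, 646.139], [-0.002, -0.259, 0.966, 384.885], [0.0, 0.0, 0.0, 1.0]]
```

View pics/scene0.png

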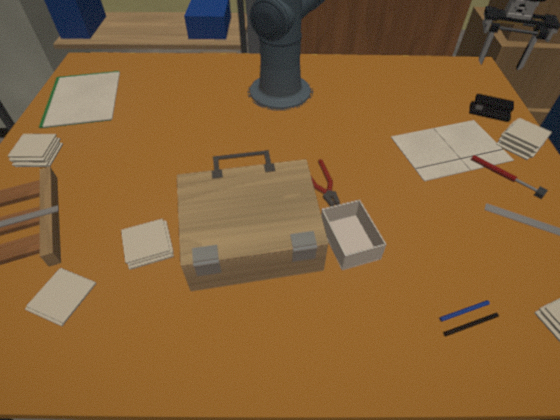

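View pics/top0.png

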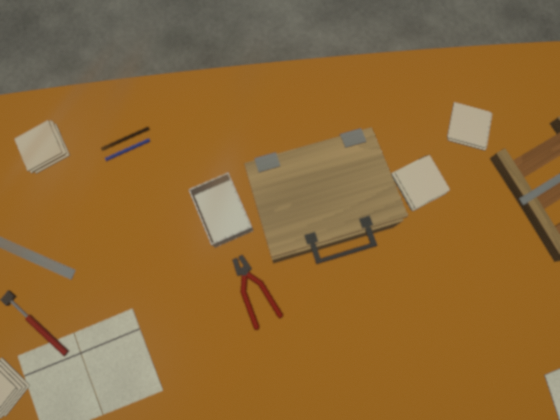

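View pics/wrist0.png

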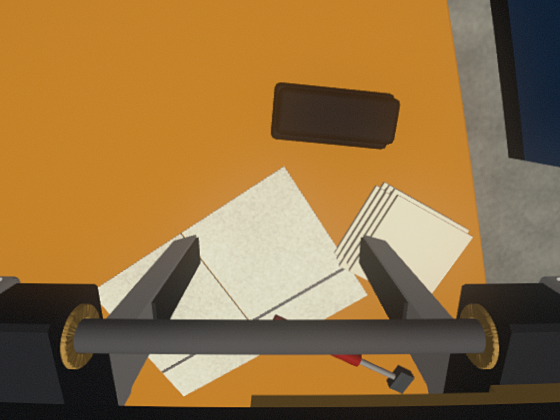

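The top view shows the bar from about (318,261) to (375,243) and the lid's corners at about (247,160), (372,130), (405,212) and (272,255). The nippers are at (255,290) and the tub at (220,208). In the scene view the bar is at about (215..268,155). Next I'll measure from depth.

```bash
cat > h.py <<'E'
import cv2,numpy as np
def world(c,uv,z=None):
    uv=np.asarray(uv,float).reshape(-1,2)
    n=cv2.undistortPoints(uv.reshape(-1,1,2),c["intrinsics"],c["D"]).reshape(-1,2)
    ray=np.c_[n[:,0],-n[:,1],-np.ones(len(n))]
    if z is None: d=c["range_z"][uv[:,1].astype(int),uv[:,0].astype(int)]
    P=c["pose"]
    if z is None: return (ray*d[:,None])@P[:3,:3].T+P[:3,3]
    r=ray@P[:3,:3].T; o=P[:3,3]; return o+r*((z-o[2])/r[:,2])[:,None]
def polymask(poly,shape=(420,560)):
    m=np.zeros(shape,np.uint8); cv2.fillPoly(m,[np.array(poly,np.int32)],1); return m>0
def pts(c,m):
    v,u=np.nonzero(m&(c["range_z"]>0)); return world(c,np.c_[u,v]),np.c_[u,v]
def plane(p):
    for _ in range(4):
        c0=p.mean(0); n=np.linalg.svd(p-c0,full_matrices=False)[2][2]; n*=np.sign(n[2]); r=(p-c0)@n
        k=abs(r)<2.5*r.std()+.1; p=p[k]
    return c0,n,r.std()
E
python3 - <<'E'
from h import *
L=lambda n:dict(np.load(n+"0.npz"))
t=L("top");s=L("scene")
for nm,c,poly in(("top",t,[(258,175),(362,148),(390,208),(282,243)]),("scene",s,[(190,185),(300,175),(310,225),(190,240)])):
    p,_=pts(c,polymask(poly)); c0,n,r=plane(p); print(nm,c0.round(1),n.round(4),r.round(2),"tilt",np.degrees(np.arccos(n[2])).round(2),"uphill dir yaw",np.degrees(np.arctan2(n[1],n[0])))
    bm=polymask([(300,225),(310,275),(395,255),(385,220)]) if nm=="top" else polymask([(205,145),(275,142),(280,165),(210,172)])
    g=c["color"].max(2)
    p,uv=pts(c,bm&(g<75)); print(len(p), p.min(0).round(), p.max(0).round())
    k=p[:,2]>100; p=p[k];
    np.save(nm+"bar.npy",p)
    x=(p-c0)@n; 
    # along uphill dir
    for q,z in list(zip(p,uv[k]))[::max(1,len(p)//25)]: print(z,q.round(1))
print("top corners", world(t,[(247,160),(372,130),(405,212),(272,255)]).round(1))
for nm,poly in(("tiles",[(395,180),(430,158),(447,185),(412,207)]),("tub",[(205,190),(235,185),(245,225),(218,235)]),("nip",[(230,255),(250,255),(285,315),(250,330)])):
    p,_=pts(t,polymask(poly)); print(nm,p.min(0).round(),p.max(0).round(),np.median(p,0).round())
E
```

```text
top [638.3 -53.3 129.9] [0.1608 0.0289 0.9866] 1.69 tilt 9.4 uphill dir yaw 10.176256034489139
423 [ 493. -164.   23.] [569.  -7. 157.]
[361 221] [ 568.5 -124.9  146.5]
[367 222] [ 564.8 -136.8  148.2]
[365 224] [ 561.  -131.8  149.2]
[366 226] [ 556.4 -133.1  150.5]
[366 230] [ 548.6 -132.6  146.9]
[371 232] [ 543.1 -142.1  148.8]
[371 234] [ 538.7 -141.1  150.8]
[308 236] [549.1 -11.3 145.9]
[311 237] [546.3 -17.3 146. ]
[313 238] [543.7 -21.1 147. ]
[370 239] [ 528.6 -137.6  151.1]
[373 240] [ 525.7 -143.3  151.9]
[312 242] [535.6 -18.  147.9]
[312 244] [531.7 -17.7 145.8]
[371 245] [ 515.9 -137.7  152.4]
[313 247] [525.1 -18.9 147.6]
[317 248] [522.3 -26.9 146.5]
[354 249] [ 511.4 -101.4  154. ]
[354 250] [ 509.3 -101.2  153.7]
[354 251] [ 507.5 -101.2  152.1]
[317 253] [511.7 -25.4 150.1]
[340 254] [504.1 -71.4 155.8]
[341 255] [502.3 -73.7 151.2]
[318 257] [503.1 -26.3 152.9]
[327 258] [499.1 -44.3 152.8]
[326 259] [497.1 -41.8 155.4]
[321 261] [494.4 -31.5 151.9]
scene [649.  -63.8 127.3] [0.1608 0.0304 0.9865] 1.15 tilt 9.42 uphill dir yaw 10.706699202376656
194 [ 497. -148. 
[... 532 characters left out ...]
20.  -134.1  149.5]
[215 159] [ 523.9 -145.3  149.8]
[267 160] [524.1 -24.5 148.1]
[269 161] [523.9 -19.9 144.9]
[216 163] [ 535.4 -141.8  147.9]
[216 164] [ 537.5 -141.7  146.7]
[272 164] [537.6 -12.5 148.2]
[268 165] [538.3 -21.8 145.6]
[266 166] [542.1 -26.2 146. ]
[216 167] [ 548.6 -140.2  147.8]
[217 169] [ 551.3 -138.1  144.1]
[218 171] [ 561.  -134.3  147.2]
top corners [[ 7.706e+02  1.071e+02 -5.000e-01]
 [ 7.785e+02 -1.857e+02  1.072e+02]
 [ 5.779e+02 -2.206e+02  1.445e+02]
 [ 5.177e+02  6.660e+01  1.461e+02]]
tiles [ 607. -375.   -3.] [ 720. -241.   37.] [ 663. -302.   29.]
tub [592. 125.  -3.] [711. 215.  65.] [654. 169.   3.]
nip [365.  53.  -7.] [542. 167.  22.] [445. 120.   3.]
```

```bash
cat >> h.py <<'E'
from scipy.spatial.transform import Rotation as Rn
def R_of(q): return Rn.from_quat(np.r_[q[1:],q[0]])
def goal(yaw,p,sgn):
    c,s=np.cos(yaw),np.sin(yaw)
    x=np.array([np.cos(p)*c,np.cos(p)*s,-np.sin(p)]); z=sgn*np.array([np.sin(p)*c,np.sin(p)*s,np.cos(p)])
    return Rn.from_matrix(np.c_[x,np.cross(z,x),z])
def delta(o,pos,R):
    """total shift in tool axes now, total rotvec"""
    R0=R_of(o["eef_rot"]); return R0.inv().apply(np.asarray(pos)-o["tcp_pos"]),(R0.inv()*R).as_rotvec()
def rows(o,pos,R,n=8,step=45,grip=0,rstep=.14):
    """plan straight line; each row in then-current axes"""
    p=np.array(o["tcp_pos"],float);Rc=R_of(o["eef_rot"]);out=[]
    rem=np.linalg.norm(np.asarray(pos)-p);rr=(Rc.inv()*R).magnitude()
    k=max(1,int(np.ceil(max(rem/step,rr/rstep))))
    for i in range(min(k,n)):
        d=(np.asarray(pos)-p)/(k-i); rv=(Rc.inv()*R).as_rotvec()/(k-i)
        out.append([Rc.inv().apply(d).round(0).astype(int).tolist(),rv.round(3).tolist(),grip]); p=p+d;Rc=Rc*Rn.from_rotvec(rv)
    print("rows needed",k); print(out)
E
cat > barfit.py <<'E'
from h import *
p=np.vstack([np.load("topbar.npy")*0+np.load("topbar.npy")]);ps=np.load("scenebar.npy")
for nm,p in(("top",p),("scene",ps)):
    a=np.radians(11);cx=np.array([np.cos(a),np.sin(a),0]);cy=np.array([-np.sin(a),np.cos(a),0])
    u=p@cx;v=p@cy
    f=np.percentile(u,3); k=u<f+10
    A=np.polyfit(p[k,1],p[k,0],1); print(nm,k.sum(),"yaw",np.degrees(np.arctan(-A[0])), "u",u[k].mean(),u[k].min(),u[k].max(),"v",v[k].min(),v[k].max(),"z",np.median(p[k,2]),p[k,2].max())
    print("bar mid",(cx*u[k].mean()+cy*(v[k].min()+v[k].max())/2))
E
python3 barfit.py; python3 - <<'E'
from h import *
from bench import bot
o=bot.get_obs(); R0=R_of(o["eef_rot"]); print(R0.as_matrix().round(3))
for s in(1,-1):
  for p in (90,45): print(s,p,np.degrees((R0.inv()*goal(np.radians(11),np.radians(p),s)).as_rotvec()).round(1))
E
```

```text
top 170 yaw 10.635303447094 u 481.28730669514675 477.8984282159518 488.0209098046582 v -242.44071083556176 -115.98515028859349 z 153.28658872412228 157.03662948475744
bar mid [506.64014254 -84.08633679   0.        ]
scene 114 yaw 10.714213876844672 u 484.55314569604593 480.55781605552784 491.6550668051314 v -244.7207043863747 -120.1182290544198 z 150.34145501402725 153.50029704290114
bar mid [510.45781482 -86.61080839   0.        ]
[[-0.001 -0.962  0.274]
 [-0.001  0.274  0.962]
 [-1.     0.    -0.001]]
1 90 [63.1 -0.1  0. ]
1 45 [ 59.7 -40.4 -24.7]
-1 90 [-1.169e+02 -0.000e+00 -1.000e-01]
-1 45 [-109.9   27.9  -45.6]
```

```bash
python3 - <<'E'
from h import *
from bench import bot
o=bot.get_obs()
rows(o,(430,300,340),goal(np.radians(40),np.pi/2,1),grip=190)
E
```

```text
rows needed 10
[[[-11, -33, -24], [0.059, -0.0, 0.0], 190], [[-11, -35, -22], [0.059, -0.0, 0.0], 190], [[-11, -36, -20], [0.059, -0.0, 0.0], 190], [[-11, -37, -18], [0.059, -0.0, 0.0], 190], [[-11, -38, -16], [0.059, -0.0, 0.0], 190], [[-11, -39, -14], [0.059, -0.0, 0.0], 190], [[-11, -40, -11], [0.059, -0.0, 0.0], 190], [[-11, -40, -9], [0.059, -0.0, 0.0], 190]]
```

>>> send_rows(steps=[[[-15,-33,-24],[0.06,0,0],190],[[-15,-35,-22],[0.06,0,0],190],[[-15,-36,-20],[0.06,0,0],190],[[-15,-37,-18],[0.06,0,0],190],[[-15,-38,-16],[0.06,0,0],190],[[-15,-39,-14],[0.06,0,0],190],[[-10,-40,-11],[0.06,0,0],190],[[-10,-40,-9],[0.06,0,0],190]])

```text
time: 0.95
tcp_pos: [381.0, 355.3, 338.4]
eef_rot: [0.648, -0.279, 0.654, 0.274]
force: [0.5, 0.3, -0.5]
gripper_width: 33.7
```

```bash
python3 - <<'E'
from h import *
from bench import bot
o=bot.get_obs(); print(o["time"],o["tcp_pos"],o["joints"],o["gripper_width"])
rows(o,(440,-98,300),goal(np.radians(10.7),np.radians(50),1),grip=190,n=16,step=42)
E
```

```text
0.95 [381.0487727  355.32882982 338.41976159] [ 0.5350888  -0.1267277   1.75097386 -0.00487172  1.52682668 -0.26784911] 33.691207064619256
rows needed 11
[[[4, -32, -26], [0.054, -0.062, -0.019], 190], [[3, -34, -24], [0.054, -0.062, -0.019], 190], [[2, -35, -23], [0.054, -0.062, -0.019], 190], [[1, -36, -21], [0.054, -0.062, -0.019], 190], [[1, -37, -19], [0.054, -0.062, -0.019], 190], [[0, -38, -17], [0.054, -0.062, -0.019], 190], [[0, -39, -15], [0.054, -0.062, -0.019], 190], [[0, -40, -13], [0.054, -0.062, -0.019], 190], [[0, -40, -11], [0.054, -0.062, -0.019], 190], [[0, -41, -8], [0.054, -0.062, -0.019], 190], [[1, -41, -6], [0.054, -0.062, -0.019], 190]]
```

>>> send_rows(steps=[[[0,-32,-26],[0.055,-0.06,-0.02],190],[[0,-34,-24],[0.055,-0.06,-0.02],190],[[0,-35,-23],[0.055,-0.06,-0.02],190],[[0,-36,-21],[0.055,-0.06,-0.02],190],[[0,-37,-19],[0.055,-0.06,-0.02],190],[[0,-38,-17],[0.055,-0.06,-0.02],190],[[0,-39,-15],[0.055,-0.06,-0.02],190],[[0,-40,-13],[0.055,-0.06,-0.02],190]])

```text
time: 1.75
tcp_pos: [420.7, 13.7, 324.7]
eef_rot: [0.855, -0.106, 0.492, 0.126]
force: [0.4, -0.1, 0.3]
gripper_width: 24.1
```

```bash
cat >s.py <<'E'
from h import *
from bench import bot
import sys
o=bot.get_obs(); 
def st(p=None):
    R=R_of(o["eef_rot"]).as_matrix(); print(o["time"].__round__(2),"tcp",o["tcp_pos"].round(1),"q",o["joints"].round(2),"w",round(o["gripper_width"],1),"F",o["force"].round(1),"pitch",np.degrees(np.arcsin(-R[2,0])).round(1),"yaw",np.degrees(np.arctan2(R[1,0],R[0,0])).round(1),"y",R[:,1].round(3))
st()
a=[float(v) for v in sys.argv[1:]]
if a: rows(o,a[:3],goal(np.radians(10.7),np.radians(a[3]),1),grip=int(a[4]),n=16,step=a[5])
E
python3 s.py 440 -98 300 50 190 42
```

```text
1.75 tcp [420.7  13.7 324.7] q [-0.44 -0.78  2.28  0.33  1.24 -0.82] w 24.1 F [ 0.4 -0.1  0.3] pitch 60.2 yaw 12.9 y [-0.32   0.946 -0.057]
rows needed 3
[[[6, -37, -10], [0.049, -0.059, -0.011], 190], [[6, -37, -9], [0.049, -0.059, -0.011], 190], [[6, -38, -7], [0.049, -0.059, -0.011], 190]]
```

>>> send_rows(steps=[[[6,-37,-10],[0.05,-0.06,-0.01],190],[[6,-37,-10],[0.05,-0.06,-0.01],190],[[6,-38,-8],[0.05,-0.06,-0.01],190],[[0,0,0],[0,0,0],190]])

```text
time: 2.15
tcp_pos: [436.5, -108.3, 297.4]
eef_rot: [0.906, -0.033, 0.415, 0.077]
force: [0.3, 0.4, -0.4]
gripper_width: 24.1
```

```bash
python3 s.py 464 -93 202 50 190 42
```

```text
2.15 tcp [ 436.5 -108.3  297.4] q [-0.84 -0.74  2.36  0.64  1.18 -1.16] w 24.1 F [ 0.3  0.4 -0.4] pitch 49.2 yaw 9.8 y [-0.167  0.986  0.003]
rows needed 3
[[[31, 3, -13], [-0.006, 0.005, 0.003], 190], [[31, 3, -13], [-0.006, 0.005, 0.003], 190], [[31, 3, -13], [-0.006, 0.005, 0.003], 190]]
```

>>> send_rows(steps=[[[20,3,-13],[-0.005,0.005,0.003],190],[[20,3,-13],[-0.005,0.005,0.003],190],[[20,3,-13],[-0.005,0.005,0.003],190],[[20,0,0],[0,0,0],190],[[0,0,0],[0,0,0],190]])

```text
time: 2.65
tcp_pos: [456.9, -93.8, 209.6]
eef_rot: [0.902, -0.041, 0.422, 0.084]
force: [0.8, 0.4, 1.0]
gripper_width: 24.1
```

```bash
python3 s.py 464 -93 202 50 190 42; python3 - <<'E'
from bench import bot
import cv2,numpy as np
for n in("scene","wrist","top"):
    c=bot.camera(n); cv2.imwrite(f"pics/{n}1.png",c["color"][:,:,::-1]); np.savez(f"{n}1.npz",**c)
E
```

```text
2.65 tcp [456.9 -93.8 209.6] q [-0.75 -0.57  2.42  0.68  0.96 -1.25] w 24.1 F [0.8 0.4 1. ] pitch 50.2 yaw 10.5 y [-0.186  0.983 -0.002]
rows needed 1
[[[10, 0, 1], [0.001, -0.003, 0.002], 190]]
```

View pics/wrist1.png

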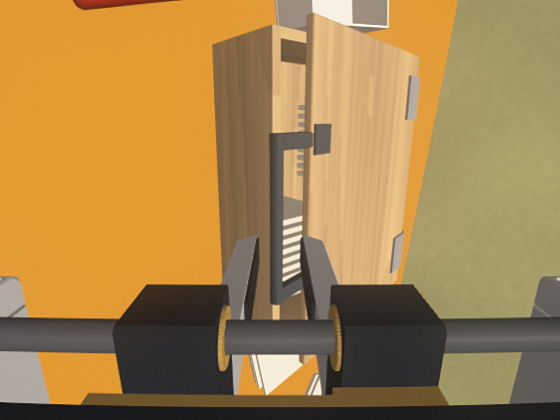

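View pics/scene1.png

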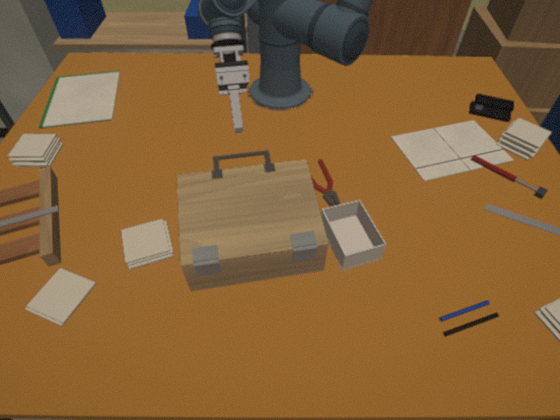

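```bash
python3 - <<'E'
from h import *
c=dict(np.load("wrist1.npz"))
m=polymask([(270,150),(283,150),(282,235),(270,235)])&(c["color"].max(2)<80)
p,uv=pts(c,m); print(len(p),np.median(p,0)); a=np.radians(11)
print("u",np.percentile(p@[np.cos(a),np.sin(a),0],[5,50,95]),"z",np.percentile(p[:,2],[5,50,95]))
E
python3 s.py 504.5 -86 157 48 190 15
```

```text
347 [495.91649005 -64.02257538 150.12553798]
u [473.98980144 474.61825314 475.422552  ] z [147.93470597 150.12553798 151.96994315]
2.8 tcp [457.5 -95.6 212.8] q [-0.76 -0.58  2.42  0.68  0.96 -1.25] w 23.7 F [ 0.1 -0.4  0.8] pitch 50.0 yaw 10.1 y [-0.184  0.983 -0.007]
rows needed 5
[[[15, 0, 0], [0.001, -0.007, 0.001], 190], [[15, 0, 0], [0.001, -0.007, 0.001], 190], [[15, 0, 0], [0.001, -0.007, 0.001], 190], [[15, 0, 0], [0.001, -0.007, 0.001], 190], [[15, 0, 0], [0.001, -0.007, 0.001], 190]]
```

```bash
python3 s.py 498.3 -87.5 156 48 190 15
```

```text
2.8 tcp [457.5 -95.6 212.8] q [-0.76 -0.58  2.42  0.68  0.96 -1.25] w 23.7 F [ 0.1 -0.4  0.8] pitch 50.0 yaw 10.1 y [-0.184  0.983 -0.007]
rows needed 5
[[[14, 0, -1], [0.001, -0.007, 0.001], 190], [[14, 0, -1], [0.001, -0.007, 0.001], 190], [[14, 0, -1], [0.001, -0.007, 0.001], 190], [[14, 0, -1], [0.001, -0.007, 0.001], 190], [[14, 0, -1], [0.001, -0.007, 0.001], 190]]
```

>>> send_rows(steps=[[[14,1,-1],[0,-0.007,0.002],190],[[14,1,-1],[0,-0.007,0.002],190],[[14,0,-1],[0,-0.007,0],190],[[12,0,-1],[0,-0.007,0],190],[[0,0,0],[0,0,0],190]])

```text
time: 3.3
tcp_pos: [492.5, -90.5, 177.9]
eef_rot: [0.911, -0.046, 0.402, 0.082]
force: [-0.0, -0.6, 0.3]
gripper_width: 24.1
```

```bash
python3 s.py 498.3 -87.5 156 48 190 15; python3 - <<'E'
from bench import bot
import cv2,numpy as np
for n in("scene","wrist","top"):
    c=bot.camera(n); cv2.imwrite(f"pics/{n}2.png",c["color"][:,:,::-1]); np.savez(f"{n}2.npz",**c)
E
```

```text
3.3 tcp [492.5 -90.5 177.9] q [-0.69 -0.41  2.4   0.8   0.79 -1.36] w 24.1 F [-0.  -0.6  0.3] pitch 47.7 yaw 9.7 y [-0.187  0.982 -0.017]
rows needed 2
[[[10, 1, -5], [0.006, 0.003, 0.006], 190], [[10, 1, -5], [0.006, 0.003, 0.006], 190]]
```

View pics/wrist2.png

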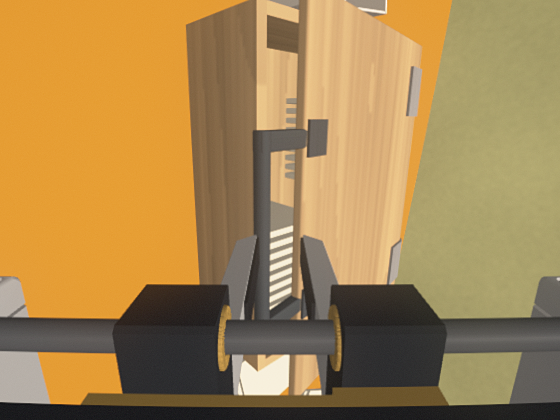

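View pics/top2.png

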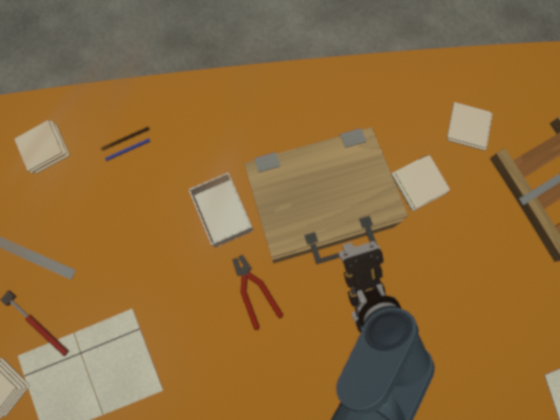

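>>> send_rows(steps=[[[-2,1,-6],[0.01,0,0.01],190],[[-2,1,-6],[0,0,0],190],[[0,0,0],[0,0,0],190]])

```text
time: 3.75
tcp_pos: [480.3, -92.2, 175.9]
eef_rot: [0.912, -0.041, 0.4, 0.084]
force: [-0.7, 0.4, 0.8]
gripper_width: 23.9
```

```bash
python3 s.py 498.3 -87.5 156 48 190 8; python3 - <<'E'
from bench import bot
import cv2,numpy as np
for n in("wrist",):
    c=bot.camera(n); cv2.imwrite(f"pics/{n}3.png",c["color"][:,:,::-1]); np.savez(f"{n}3.npz",**c)
E
```

```text
3.75 tcp [480.3 -92.2 175.9] q [-0.72 -0.44  2.43  0.81  0.82 -1.38] w 23.9 F [-0.7  0.4  0.8] pitch 47.5 yaw 10.2 y [-0.185  0.983 -0.007]
rows needed 4
[[[7, 0, 0], [0.001, 0.002, 0.001], 190], [[7, 0, 0], [0.001, 0.002, 0.001], 190], [[7, 0, 0], [0.001, 0.002, 0.001], 190], [[7, 0, 0], [0.001, 0.002, 0.001], 190]]
```

View pics/wrist3.png

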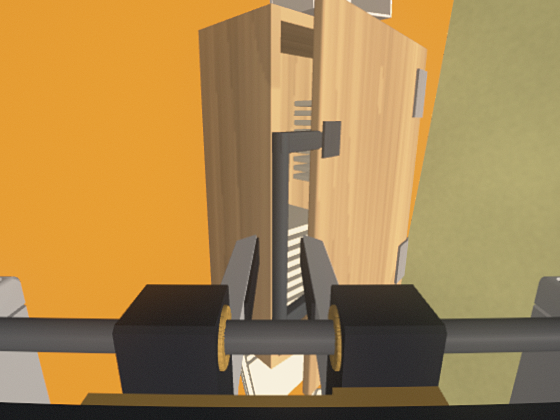

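The bar at column 280 is now centred between the fingers at 253 and 308, so I'll advance.

>>> send_rows(steps=[[[8,0,0],[0,0,0],190],[[8,0,0],[0,0,0],190],[[6,0,0],[0,0,0],190],[[4,0,0],[0,0,0],190],[[0,0,0],[0,0,0],190]])

```text
time: 4.3
tcp_pos: [499.5, -89.0, 155.2]
eef_rot: [0.912, -0.041, 0.4, 0.084]
force: [-0.2, -0.1, 0.8]
gripper_width: 24.2
```

```bash
python3 s.py 498.3 -87.5 156 48 190 8; python3 - <<'E'
from bench import bot
import cv2,numpy as np
for n in("wrist","scene"):
    c=bot.camera(n); cv2.imwrite(f"pics/{n}4.png",c["color"][:,:,::-1]); np.savez(f"{n}4.npz",**c)
c=cv2.imread("pics/scene4.png")[100:260,150:350]; cv2.imwrite("pics/scene4z.png",cv2.resize(c,None,fx=3.5,fy=3.5))
E
```

```text
4.3 tcp [499.5 -89.  155.2] q [-0.67 -0.33  2.4   0.86  0.74 -1.42] w 24.2 F [-0.2 -0.1  0.8] pitch 47.5 yaw 10.2 y [-0.185  0.983 -0.007]
rows needed 1
[[[-1, 2, 0], [0.004, 0.009, 0.006], 190]]
```

View pics/wrist4.png

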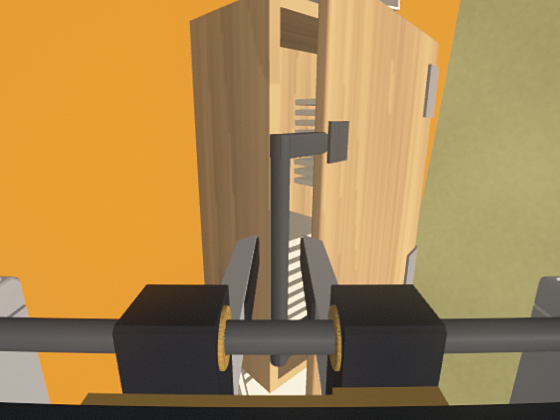

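View pics/scene4z.png

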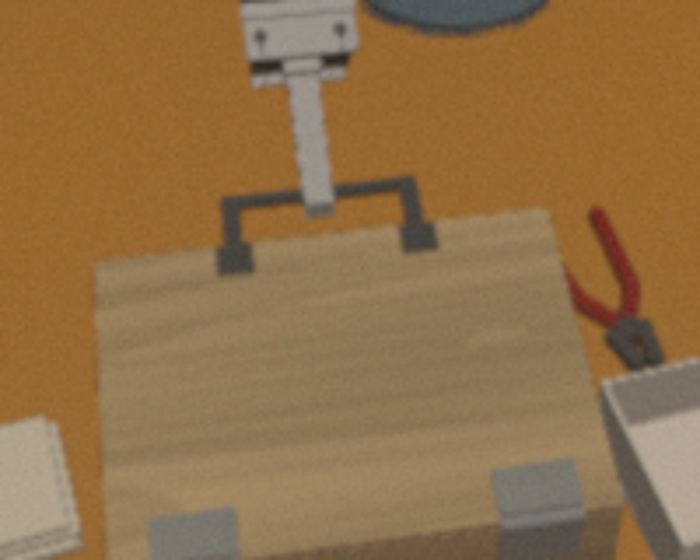

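>>> send_rows(steps=[[[0,0,0],[0,0,0],200],[[0,0,0],[0,0,0],208],[[0,0,0],[0,0,0],213],[[0,0,0],[0,0,0],217],[[0,0,0],[0,0,0],217]])

```text
time: 4.9
tcp_pos: [499.7, -89.6, 156.5]
eef_rot: [0.912, -0.041, 0.4, 0.083]
force: [-0.4, -0.1, 0.0]
gripper_width: 14.2
```

```bash
python3 s.py; python3 - <<'E'
from h import *
# lift plan: hinge from bar (u=480.5,v=-181 in 11deg frame) 
a=np.radians(10.7);cx=np.array([np.cos(a),np.sin(a),0])
bar=np.array([506.2,-86,148.]);th0=np.radians(9.4)
H=bar+260*np.cos(th0)*cx; H[2]=106; print("hinge",H)
for t in range(10,75,5):
    T=np.radians(t); b=H-260*np.cos(T)*cx+[0,0,260*np.sin(T)]
    p=np.radians(max(48,t*0+48)); x=np.cos(p)*cx-[0,0,np.sin(p)]
    print(t,b.round(1),"tcp",(b-12*x).round(1))
E
```

```text
4.9 tcp [499.7 -89.6 156.5] q [-0.68 -0.34  2.4   0.86  0.74 -1.42] w 14.2 F [-0.4 -0.1  0. ] pitch 47.4 yaw 10.0 y [-0.184  0.983 -0.009]
hinge [758.24879198 -38.37488634 106.        ]
10 [506.7 -85.9 151.1] tcp [498.8 -87.4 160.1]
15 [511.5 -85.  173.3] tcp [503.6 -86.5 182.2]
20 [518.2 -83.7 194.9] tcp [510.3 -85.2 203.8]
25 [526.7 -82.1 215.9] tcp [518.8 -83.6 224.8]
30 [537.  -80.2 236. ] tcp [529.1 -81.7 244.9]
35 [549.  -77.9 255.1] tcp [541.1 -79.4 264. ]
40 [562.5 -75.4 273.1] tcp [554.7 -76.8 282. ]
45 [577.6 -72.5 289.8] tcp [569.7 -74.  298.8]
50 [594.  -69.4 305.2] tcp [586.1 -70.9 314.1]
55 [611.7 -66.1 319. ] tcp [603.8 -67.6 327.9]
60 [630.5 -62.5 331.2] tcp [622.6 -64.  340.1]
65 [650.3 -58.8 341.6] tcp [642.4 -60.3 350.6]
70 [670.9 -54.9 350.3] tcp [663.  -56.4 359.2]
```

>>> send_rows(steps=[[[-5,1,6],[0,0,0],217],[[-5,0,6],[0,0,0],217],[[-5,0,6],[0,0,0],217],[[-5,0,7],[0,0,0],217]])

```text
time: 5.3
tcp_pos: [503.5, -86.9, 189.1]
eef_rot: [0.911, -0.041, 0.401, 0.083]
force: [0.5, 0.3, -0.7]
gripper_width: 14.3
```

```bash
cat > arc.py <<'E'
from h import *
from bench import bot
import sys
tgt=float(sys.argv[1]); g=int(sys.argv[2]); stepdeg=float(sys.argv[3]) if len(sys.argv)>3 else 2
o=bot.get_obs();R0=R_of(o["eef_rot"]);R=R0.as_matrix()
a=np.radians(10.7);cx=np.array([np.cos(a),np.sin(a),0]);cy=np.array([-np.sin(a),np.cos(a),0])
H=np.array([758.2,-38.4,106.])
b=o["tcp_pos"]+12*R[:,0]-H
th=np.degrees(np.arctan2(b[2],-b@cx)); print("t",round(o["time"],2),"bar by tool: theta",th.round(2),"radius",np.hypot(b[2],b@cx).round(1),"v",(b@cy).round(1),"F",o["force"].round(1),"|F|",np.linalg.norm(o["force"]).round(1),"w",round(o["gripper_width"],1),"pitch",np.degrees(np.arcsin(-R[2,0])).round(1),"yaw",np.degrees(np.arctan2(R[1,0],R[0,0])).round(1))
T=np.radians(th);f=o["force"];print("tangent F",(-f@cx*-1*np.sin(T)+f[2]*np.cos(T)).round(1),"radial",(-f@cx*np.cos(T)+f[2]*np.sin(T)).round(1))
print("q",o["joints"].round(2))
n=max(1,int(np.ceil(abs(tgt-th)/stepdeg)));out=[];p=o["tcp_pos"]
rv=(R0.inv()*goal(a,np.radians(48),1)).as_rotvec();print("rot corr",rv.round(3))
for i in range(min(n,8)):
    t=np.radians(th+(tgt-th)*(i+1)/n); q=H-260*np.cos(t)*cx+[0,0,260*np.sin(t)]-12*R[:,0]
    out.append([(R.T@(q-p)).round(1).tolist(),[0,0,0],g]); p=q
print(n,out)
E
python3 arc.py 30 217
```

```text
t 5.3 bar by tool: theta 16.47 radius 261.9 v -0.4 F [ 0.5  0.3 -0.7] |F| 0.9 w 14.3 pitch 47.5 yaw 10.1
tangent F -0.6 radial -0.7
q [-0.66 -0.4   2.37  0.79  0.79 -1.31]
rot corr [0.004 0.009 0.007]
7 [[[-2.8, 0.4, 8.6], [0, 0, 0], 217], [[-4.1, -0.1, 7.7], [0, 0, 0], 217], [[-3.9, -0.1, 7.9], [0, 0, 0], 217], [[-3.6, -0.1, 8.0], [0, 0, 0], 217], [[-3.3, -0.1, 8.1], [0, 0, 0], 217], [[-3.1, -0.1, 8.2], [0, 0, 0], 217], [[-2.8, -0.1, 8.3], [0, 0, 0], 217]]
```

```bash
cat > ang.py <<'E'
from h import *
from bench import bot
import sys
n=sys.argv[1]
c=bot.camera("scene"); cv2.imwrite(f"pics/s{n}.png",c["color"][:,:,::-1]); np.savez("cur.npz",**c)
a=np.radians(10.7);cx=np.array([np.cos(a),np.sin(a),0]);cy=np.array([-np.sin(a),np.cos(a),0]);H=np.array([758.2,-38.4,106.])
p,uv=pts(c,np.ones((420,560),bool)); q=p-H
u,v,z=q@cx,q@cy,q[:,2]; r=np.hypot(u,z)
col=c["color"][uv[:,1],uv[:,0]].astype(int)
k=(abs(v)<130)&(r>50)&(r<215)&(z>5)&(u<-5+0*u)|((abs(v)<130)&(r>50)&(r<215)&(z>40))
k&=(col[:,0]-col[:,2]<75)&(col.max(1)>70)&(col[:,0]>col[:,2]+15)   # plywood, not grey
g=np.arctan2(z,-u); med=np.median(g[k]); k&=abs(g-med)<.25
c0,nn,rs=plane(p[k]); print("n",k.sum(),"TILT",np.degrees(np.arccos(nn[2])).round(2),"normal yaw",np.degrees(np.arctan2(nn[1],nn[0])).round(1),"rms",rs.round(2),"polar med",np.degrees(med).round(1))
E
python3 ang.py a1
```

```text
n 8245 TILT 15.82 normal yaw 10.6 rms 1.21 polar med 17.1
```

View pics/sa1.png

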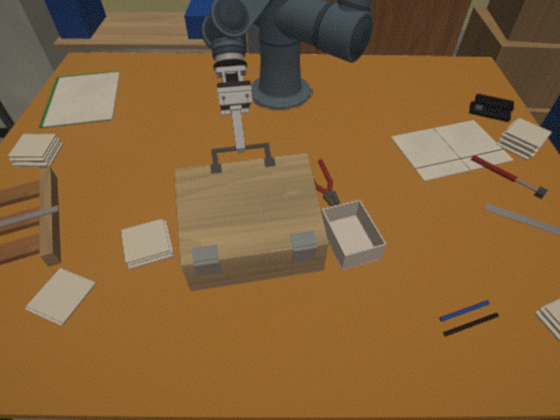

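The lid follows the fingers and reads 15.8°. I'll continue the lift.

>>> send_rows(steps=[[[-3,0.4,8.4],[0,0.005,0.005],217],[[-4,0,8],[0,0,0],217],[[-4,0,8],[0,0,0],217],[[-3.6,0,8],[0,0,0],217],[[-3.3,0,8],[0,0,0],217],[[-3,0,8],[0,0,0],217],[[-3,0,8],[0,0,0],217]])

```text
time: 6.05
tcp_pos: [528.0, -81.6, 246.8]
eef_rot: [0.909, -0.042, 0.407, 0.085]
force: [-1.9, -2.6, -4.0]
gripper_width: 14.2
```

```bash
python3 ang.py a2; python3 arc.py 44 217
```

```text
n 9670 TILT 29.72 normal yaw 10.6 rms 1.27 polar med 31.0
t 6.1 bar by tool: theta 30.68 radius 262.0 v -0.1 F [-1.3 -0.8 -1.8] |F| 2.4 w 13.8 pitch 48.1 yaw 10.4
tangent F -2.3 radial 0.3
q [-0.6  -0.41  2.26  0.68  0.85 -1.14]
rot corr [ 0.009 -0.002  0.004]
7 [[[-0.6, -0.0, 8.9], [0, 0, 0], 217], [[-2.2, -0.1, 8.4], [0, 0, 0], 217], [[-1.9, -0.1, 8.4], [0, 0, 0], 217], [[-1.6, -0.1, 8.5], [0, 0, 0], 217], [[-1.3, -0.1, 8.5], [0, 0, 0], 217], [[-1.0, -0.1, 8.6], [0, 0, 0], 217], [[-0.8, -0.1, 8.6], [0, 0, 0], 217]]
```

>>> send_rows(steps=[[[-1,0,8.6],[0.01,0,0],217],[[-2,0,8.4],[0,0,0],217],[[-2,0,8.4],[0,0,0],217],[[-1.6,0,8.5],[0,0,0],217],[[-1.3,0,8.5],[0,0,0],217],[[-1,0,8.5],[0,0,0],217],[[-0.8,0,8.5],[0,0,0],217]])

```text
time: 6.8
tcp_pos: [563.0, -73.8, 292.0]
eef_rot: [0.906, -0.039, 0.414, 0.086]
force: [-6.7, -3.2, -0.2]
gripper_width: 14.1
```

```bash
python3 ang.py a3; python3 arc.py 53 217
```

```text
n 10713 TILT 42.53 normal yaw 10.6 rms 1.23 polar med 43.9
t 6.85 bar by tool: theta 43.24 radius 260.3 v 1.3 F [-2.7 -1.2 -3.2] |F| 4.3 w 14.1 pitch 49.0 yaw 10.8
tangent F -4.3 radial -0.1
q [-0.53 -0.35  2.13  0.6   0.88 -1.  ]
rot corr [ 0.002 -0.017 -0.001]
5 [[[-0.4, -1.3, 8.9], [0, 0, 0], 217], [[-0.4, -0.0, 8.8], [0, 0, 0], 217], [[-0.1, -0.0, 8.9], [0, 0, 0], 217], [[0.2, -0.0, 8.9], [0, 0, 0], 217], [[0.5, -0.0, 8.8], [0, 0, 0], 217]]
```

>>> send_rows(steps=[[[-0.4,-1,9],[0,-0.008,0],217],[[-0.4,0,9],[0,-0.005,0],217],[[0,0,9],[0,0,0],217],[[0,0,9],[0,0,0],217],[[0.4,0,9],[0,0,0],217],[[0,0,0],[0,0,0],217]])

```text
time: 7.45
tcp_pos: [595.1, -67.1, 320.9]
eef_rot: [0.906, -0.039, 0.412, 0.089]
force: [-5.0, -2.7, 0.1]
gripper_width: 13.7
```

```bash
python3 ang.py a4; python3 arc.py 40 217
```

```text
n 11241 TILT 52.19 normal yaw 10.5 rms 1.18 polar med 53.6
t 7.5 bar by tool: theta 52.44 radius 259.2 v 2.2 F [-6.2 -2.8 -0.5] |F| 6.8 w 14.4 pitch 48.9 yaw 11.3
tangent F -5.5 radial 3.6
q [-0.49 -0.29  2.04  0.57  0.89 -0.93]
rot corr [ 0.003 -0.015 -0.007]
7 [[[-1.2, -2.2, -8.0], [0, 0, 0], 217], [[-0.1, 0.0, -8.1], [0, 0, 0], 217], [[0.1, 0.0, -8.1], [0, 0, 0], 217], [[0.4, 0.0, -8.1], [0, 0, 0], 217], [[0.6, 0.0, -8.0], [0, 0, 0], 217], [[0.9, 0.0, -8.0], [0, 0, 0], 217], [[1.1, 0.0, -8.0], [0, 0, 0], 217]]
```

>>> send_rows(steps=[[[-1,-2,-8],[0,0,0],205],[[0,0,-8],[0,0,0],190],[[0,0,-8],[0,0,0],190],[[0.4,0,-8],[0,0,0],190],[[0.6,0,-8],[0,0,0],190],[[1,0,-8],[0,0,0],190],[[1,0,-8],[0,0,0],190],[[0,0,0],[0,0,0],190]])

```text
time: 8.3
tcp_pos: [549.5, -76.0, 275.1]
eef_rot: [0.905, -0.036, 0.414, 0.09]
force: [-0.6, -0.2, -2.7]
gripper_width: 24.0
```

```bash
python3 ang.py a5; python3 arc.py 35 190
```

```text
n 10279 TILT 36.63 normal yaw 10.6 rms 1.26 polar med 38.0
t 8.35 bar by tool: theta 38.26 radius 259.5 v 1.9 F [-0.3  0.2 -1.9] |F| 2.0 w 24.1 pitch 49.0 yaw 11.7
tangent F -1.7 radial -1.0
q [-0.56 -0.37  2.18  0.63  0.88 -1.05]
rot corr [-0.    -0.018 -0.011]
2 [[[1.0, -1.9, -7.3], [0, 0, 0], 190], [[1.7, -0.0, -7.2], [0, 0, 0], 190]]
```

>>> send_rows(steps=[[[1,-2,-7],[0,-0.01,-0.01],190],[[1.5,0,-7],[0,0,0],190],[[2,0,-7],[0,0,0],190],[[0,0,0],[0,0,0],190]])

```text
time: 8.75
tcp_pos: [537.8, -80.8, 259.0]
eef_rot: [0.909, -0.039, 0.407, 0.085]
force: [-1.1, 0.4, -2.0]
gripper_width: 24.0
```

```bash
python3 ang.py a6; python3 arc.py 28 190
```

```text
n 9888 TILT 32.19 normal yaw 10.6 rms 1.26 polar med 33.5
t 8.8 bar by tool: theta 33.8 radius 260.1 v -0.8 F [-0.6  0.8 -1.2] |F| 1.5 w 24.0 pitch 48.2 yaw 10.6
tangent F -1.2 radial -0.3
q [-0.59 -0.39  2.23  0.66  0.86 -1.1 ]
rot corr [ 0.001 -0.003  0.001]
3 [[[2.4, 0.8, -8.4], [0, 0, 0], 190], [[2.6, 0.0, -8.4], [0, 0, 0], 190], [[2.9, 0.0, -8.3], [0, 0, 0], 190]]
```

>>> send_rows(steps=[[[2.4,0.5,-8],[0,0,0],190],[[2.6,0,-8],[0,0,0],190],[[0,0,0],[0,0,0],190]])

```text
time: 9.1
tcp_pos: [529.7, -82.6, 245.5]
eef_rot: [0.909, -0.039, 0.405, 0.084]
force: [-0.8, -0.4, -0.1]
gripper_width: 23.8
```

```bash
python3 ang.py a7; python3 arc.py 25 190
```

```text
n 9576 TILT 28.7 normal yaw 10.6 rms 1.25 polar med 30.0
t 9.15 bar by tool: theta 30.3 radius 259.9 v -1.0 F [-0.9  0.3  0.2] |F| 1.0 w 23.8 pitch 48.0 yaw 10.5
tangent F -0.3 radial 0.8
q [-0.6  -0.4   2.26  0.69  0.85 -1.14]
rot corr [ 0.002 -0.     0.002]
3 [[[2.4, 1.1, -7.6], [0, 0, 0], 190], [[2.8, 0.0, -7.5], [0, 0, 0], 190], [[3.0, 0.0, -7.4], [0, 0, 0], 190]]
```

>>> send_rows(steps=[[[2.4,0.5,-7],[0,0,0],190],[[0,0,0],[0,0,0],190]])

```text
time: 9.35
tcp_pos: [526.5, -83.0, 239.7]
eef_rot: [0.91, -0.04, 0.404, 0.084]
force: [0.3, 0.1, -0.6]
gripper_width: 23.8
```

```bash
python3 ang.py a8; python3 arc.py 25 190
```

```text
n 9441 TILT 27.21 normal yaw 10.6 rms 1.24 polar med 28.5
t 9.4 bar by tool: theta 28.9 radius 259.9 v -0.9 F [-1.   0.1  0.1] |F| 1.0 w 23.9 pitch 47.9 yaw 10.4
tangent F -0.4 radial 0.9
q [-0.61 -0.41  2.27  0.7   0.84 -1.16]
rot corr [0.002 0.002 0.003]
2 [[[2.9, 1.0, -8.3], [0, 0, 0], 190], [[3.3, 0.0, -8.2], [0, 0, 0], 190]]
```

>>> send_rows(steps=[[[2.6,0.5,-7],[0,0,0],190],[[1,0,-3],[0,0,0],190],[[0,0,0],[0,0,0],190]])

```text
time: 9.7
tcp_pos: [522.0, -83.8, 231.3]
eef_rot: [0.91, -0.04, 0.403, 0.084]
force: [0.4, 0.6, -0.3]
gripper_width: 24.0
```

```bash
python3 ang.py a9; python3 arc.py 23 190
```

```text
n 9225 TILT 25.07 normal yaw 10.6 rms 1.24 polar med 26.3
t 9.75 bar by tool: theta 26.62 radius 259.9 v -0.8 F [ 0.  -0.3 -0.5] |F| 0.6 w 23.7 pitch 47.8 yaw 10.3
tangent F -0.4 radial -0.2
q [-0.62 -0.41  2.29  0.71  0.83 -1.19]
rot corr [0.003 0.003 0.004]
2 [[[3.0, 0.8, -7.6], [0, 0, 0], 190], [[3.3, 0.0, -7.5], [0, 0, 0], 190]]
```

>>> send_rows(steps=[[[2.8,0.5,-7],[0,0,0],190],[[1.5,0,-4],[0,0,0],190],[[0,0,0],[0,0,0],190]])

```text
time: 10.05
tcp_pos: [516.8, -84.5, 220.6]
eef_rot: [0.911, -0.04, 0.403, 0.084]
force: [-0.2, -0.6, 0.4]
gripper_width: 24.2
```

```bash
python3 ang.py a10; python3 arc.py 23 190
```

```text
n 9004 TILT 22.86 normal yaw 10.6 rms 1.24 polar med 24.1
t 10.1 bar by tool: theta 24.02 radius 260.2 v -0.6 F [-0.2  0.3 -0.4] |F| 0.6 w 23.8 pitch 47.7 yaw 10.3
tangent F -0.5 radial -0.1
q [-0.63 -0.41  2.31  0.73  0.82 -1.22]
rot corr [0.004 0.005 0.005]
1 [[[2.0, 0.6, -4.1], [0, 0, 0], 190]]
```

>>> send_rows(steps=[[[1,0.5,-4],[0,0,0],190],[[0,0,0],[0,0,0],190],[[0,0,0],[0,0,0],190],[[0,0,0],[0,0,0],190],[[0,0,0],[0,0,0],190],[[0,0,0],[0,0,0],190],[[0,0,0],[0,0,0],190],[[0,0,0],[0,0,0],190]])

```text
time: 10.9
tcp_pos: [514.8, -84.7, 217.9]
eef_rot: [0.911, -0.041, 0.402, 0.084]
force: [0.2, -0.1, 0.8]
gripper_width: 24.0
```

```bash
python3 ang.py a11; python3 arc.py 23 190;python3 - <<'E'
from bench import bot
import cv2
c=bot.camera("wrist"); cv2.imwrite("pics/w5.png",c["color"][:,:,::-1])
E
```

```text
n 9019 TILT 22.99 normal yaw 10.6 rms 1.25 polar med 24.3
t 10.95 bar by tool: theta 23.26 radius 260.9 v -0.3 F [-0.4  0.  -0.5] |F| 0.6 w 24.2 pitch 47.7 yaw 10.2
tangent F -0.6 radial 0.1
q [-0.64 -0.41  2.32  0.73  0.82 -1.23]
rot corr [0.004 0.006 0.005]
1 [[[1.3, 0.4, -0.7], [0, 0, 0], 190]]
```

View pics/w5.png

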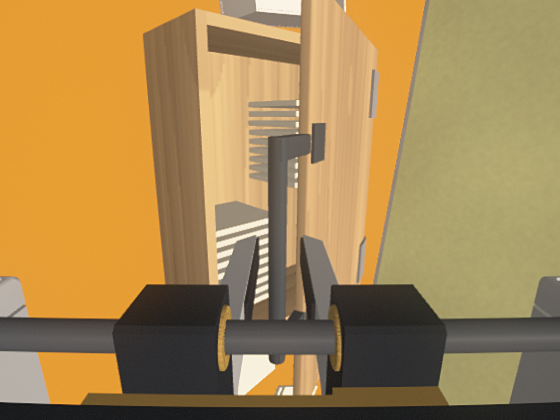

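The bar at column 279 sits centred between open fingers. The lid stands by itself at 23.0°, so the springback from 52.2° was about 29°. I expect about 27° from higher up, so I'll raise it to about 65.5° in the hand.

>>> send_rows(steps=[[[0,0,0],[0,0,0],208],[[0,0,0],[0,0,0],217],[[-2,0.5,8],[0,0.005,0.005],217],[[-4,0,8],[0,0,0],217],[[-3,0,8],[0,0,0],217],[[-3,0,8],[0,0,0],217],[[-3,0,8],[0,0,0],217],[[-2,0,8],[0,0,0],217]])

```text
time: 11.8
tcp_pos: [539.3, -78.8, 264.6]
eef_rot: [0.909, -0.04, 0.406, 0.086]
force: [-3.4, -1.7, 0.4]
gripper_width: 14.5
```

```bash
python3 arc.py 52 217 2.2
```

```text
t 11.8 bar by tool: theta 34.88 radius 261.6 v 1.0 F [-3.4 -1.7  0.4] |F| 3.8 w 14.5 pitch 48.2 yaw 10.8
tangent F -1.8 radial 3.2
q [-0.58 -0.4   2.22  0.66  0.87 -1.09]
rot corr [ 0.004 -0.004 -0.001]
8 [[[-0.5, -1.0, 9.9], [0, 0, 0], 217], [[-1.7, -0.0, 9.6], [0, 0, 0], 217], [[-1.3, -0.0, 9.6], [0, 0, 0], 217], [[-1.0, -0.0, 9.7], [0, 0, 0], 217], [[-0.6, -0.0, 9.7], [0, 0, 0], 217], [[-0.3, -0.0, 9.7], [0, 0, 0], 217], [[0.1, -0.0, 9.7], [0, 0, 0], 217], [[0.5, -0.0, 9.7], [0, 0, 0], 217]]
```

>>> send_rows(steps=[[[-0.5,-1,9.5],[0,0,0],217],[[-1.7,0,9.5],[0,0,0],217],[[-1.3,0,9.5],[0,0,0],217],[[-1,0,9.5],[0,0,0],217],[[-0.6,0,9.5],[0,0,0],217],[[-0.3,0,9.5],[0,0,0],217],[[0,0,9.5],[0,0,0],217],[[0.5,0,9],[0,0,0],217]])

```text
time: 12.6
tcp_pos: [594.2, -69.0, 321.4]
eef_rot: [0.907, -0.041, 0.41, 0.087]
force: [-6.6, -1.5, 0.4]
gripper_width: 13.3
```

```bash
python3 arc.py 63 217 2; python3 ang.py b1
```

```text
t 12.6 bar by tool: theta 52.41 radius 260.5 v 0.4 F [-6.6 -1.5  0.4] |F| 6.8 w 13.3 pitch 48.7 yaw 10.9
tangent F -5.1 radial 4.5
q [-0.49 -0.3   2.04  0.57  0.88 -0.93]
rot corr [ 0.006 -0.011 -0.002]
6 [[[1.1, -0.4, 7.9], [0, 0, 0], 217], [[0.9, -0.1, 8.0], [0, 0, 0], 217], [[1.1, -0.1, 7.9], [0, 0, 0], 217], [[1.4, -0.1, 7.9], [0, 0, 0], 217], [[1.6, -0.1, 7.8], [0, 0, 0], 217], [[1.9, -0.1, 7.8], [0, 0, 0], 217]]
n 11227 TILT 52.06 normal yaw 10.5 rms 1.19 polar med 53.5
```

>>> send_rows(steps=[[[1,-0.4,8],[0,-0.01,0],217],[[1,0,8],[0,0,0],217],[[1,0,8],[0,0,0],217],[[1.4,0,8],[0,0,0],217],[[1.6,0,8],[0,0,0],217],[[2,0,8],[0,0,0],217],[[0,0,0],[0,0,0],217]])

```text
time: 13.35
tcp_pos: [636.2, -60.5, 346.8]
eef_rot: [0.908, -0.04, 0.408, 0.089]
force: [-4.6, -0.9, -0.2]
gripper_width: 14.2
```

```bash
python3 arc.py 66 217 2; python3 ang.py b2
```

```text
t 13.35 bar by tool: theta 63.41 radius 259.3 v 1.0 F [-4.6 -0.9 -0.2] |F| 4.7 w 14.2 pitch 48.5 yaw 11.2
tangent F -4.3 radial 1.9
q [-0.43 -0.21  1.92  0.53  0.88 -0.86]
rot corr [ 0.007 -0.008 -0.006]
2 [[[0.9, -1.1, 5.8], [0, 0, 0], 217], [[1.7, -0.0, 5.6], [0, 0, 0], 217]]
n 11397 TILT 63.0 normal yaw 10.6 rms 1.11 polar med 64.5
```

>>> send_rows(steps=[[[1,-1,6],[0,0,0],217],[[2,0,6],[0,0,0],217],[[0,0,0],[0,0,0],217]])

```text
time: 13.7
tcp_pos: [646.0, -58.7, 350.7]
eef_rot: [0.907, -0.039, 0.41, 0.09]
force: [-4.5, -1.3, -0.4]
gripper_width: 13.9
```

```bash
python3 arc.py 50 190 2; python3 ang.py b3
```

```text
t 13.7 bar by tool: theta 65.75 radius 258.4 v 1.0 F [-4.5 -1.3 -0.4] |F| 4.7 w 13.9 pitch 48.6 yaw 11.4
tangent F -4.4 radial 1.5
q [-0.42 -0.19  1.9   0.52  0.88 -0.84]
rot corr [ 0.005 -0.011 -0.008]
8 [[[-4.0, -0.9, -8.1], [0, 0, 0], 190], [[-2.2, 0.1, -8.7], [0, 0, 0], 190], [[-1.9, 0.1, -8.7], [0, 0, 0], 190], [[-1.6, 0.1, -8.8], [0, 0, 0], 190], [[-1.3, 0.1, -8.8], [0, 0, 0], 190], [[-1.0, 0.1, -8.9], [0, 0, 0], 190], [[-0.7, 0.1, -8.9], [0, 0, 0], 190], [[-0.4, 0.1, -8.9], [0, 0, 0], 190]]
n 11367 TILT 65.27 normal yaw 10.5 rms 1.07 polar med 66.8
```

>>> send_rows(steps=[[[1,-1,6],[0,0,0],217],[[0,0,0],[0,0,0],217]])

```text
time: 13.95
tcp_pos: [650.2, -58.1, 352.3]
eef_rot: [0.906, -0.038, 0.411, 0.09]
force: [-5.0, -0.4, -0.4]
gripper_width: 14.0
```

```bash
python3 ang.py b4; python3 arc.py 50 190 2
```

```text
n 11345 TILT 66.27 normal yaw 10.5 rms 1.07 polar med 67.8
t 14.0 bar by tool: theta 66.73 radius 258.2 v 0.7 F [-3.6 -0.6 -1.6] |F| 4.0 w 14.4 pitch 48.8 yaw 11.6
tangent F -4.0 radial -0.1
q [-0.42 -0.18  1.88  0.52  0.88 -0.83]
rot corr [ 0.005 -0.014 -0.01 ]
9 [[[-4.2, -0.7, -7.5], [0, 0, 0], 190], [[-2.2, 0.1, -8.1], [0, 0, 0], 190], [[-1.9, 0.1, -8.2], [0, 0, 0], 190], [[-1.7, 0.1, -8.3], [0, 0, 0], 190], [[-1.4, 0.1, -8.3], [0, 0, 0], 190], [[-1.1, 0.0, -8.4], [0, 0, 0], 190], [[-0.9, 0.0, -8.4], [0, 0, 0], 190], [[-0.6, 0.0, -8.4], [0, 0, 0], 190]]
```

Now ease back, opening the jaws.

>>> send_rows(steps=[[[-3,-0.7,-8],[0,-0.01,-0.01],205],[[-2.5,0,-8],[0,0,0],190],[[-2,0,-8],[0,0,0],190],[[-1.7,0,-8],[0,0,0],190],[[-1.4,0,-8],[0,0,0],190],[[-1,0,-8],[0,0,0],190],[[-0.8,0,-8],[0,0,0],190],[[0,0,0],[0,0,0],190]])

```text
time: 14.8
tcp_pos: [595.9, -69.2, 320.1]
eef_rot: [0.909, -0.04, 0.406, 0.085]
force: [-0.2, 0.8, -3.3]
gripper_width: 23.7
```

```bash
python3 ang.py b5; python3 arc.py 43 190 2
```

```text
n 11208 TILT 51.07 normal yaw 10.6 rms 1.19 polar med 52.5
t 14.85 bar by tool: theta 52.66 radius 258.6 v -0.2 F [-0.3  0.3 -2.9] |F| 3.0 w 23.7 pitch 48.1 yaw 10.6
tangent F -1.9 radial -2.2
q [-0.49 -0.3   2.04  0.57  0.87 -0.94]
rot corr [ 0.003 -0.002  0.001]
5 [[[-1.9, 0.2, -8.6], [0, 0, 0], 190], [[-0.3, 0.0, -8.8], [0, 0, 0], 190], [[0.0, 0.0, -8.8], [0, 0, 0], 190], [[0.3, 0.0, -8.8], [0, 0, 0], 190], [[0.6, 0.0, -8.7], [0, 0, 0], 190]]
```

>>> send_rows(steps=[[[-1.5,0,-8],[0,0,0],190],[[0,0,-8],[0,0,0],190],[[0,0,-8],[0,0,0],190],[[0.3,0,-8],[0,0,0],190],[[0.6,0,-6],[0,0,0],190],[[0,0,0],[0,0,0],190]])

```text
time: 15.45
tcp_pos: [567.3, -75.7, 296.6]
eef_rot: [0.91, -0.04, 0.403, 0.084]
force: [-0.0, 0.2, -0.5]
gripper_width: 24.0
```

```bash
python3 ang.py b6; python3 arc.py 40 190 2
```

```text
n 10729 TILT 42.84 normal yaw 10.5 rms 1.23 polar med 44.2
t 15.5 bar by tool: theta 44.38 radius 260.5 v -1.3 F [-0.3  0.2 -1.6] |F| 1.6 w 24.2 pitch 47.8 yaw 10.3
tangent F -1.3 radial -0.9
q [-0.54 -0.36  2.13  0.62  0.87 -1.01]
rot corr [0.004 0.004 0.004]
3 [[[0.9, 1.3, -6.6], [0, 0, 0], 190], [[0.6, 0.0, -6.6], [0, 0, 0], 190], [[0.8, 0.0, -6.6], [0, 0, 0], 190]]
```

>>> send_rows(steps=[[[0.8,1,-6],[0,0,0],190],[[0.6,0,-6],[0,0,0],190],[[0,0,0],[0,0,0],190]])

```text
time: 15.8
tcp_pos: [559.7, -76.6, 288.6]
eef_rot: [0.911, -0.041, 0.402, 0.084]
force: [-0.6, -0.4, -1.6]
gripper_width: 23.9
```

```bash
python3 ang.py b7; python3 arc.py 40 190 2
```

```text
n 10574 TILT 40.41 normal yaw 10.5 rms 1.24 polar med 41.8
t 15.85 bar by tool: theta 41.94 radius 260.5 v -0.8 F [-0.   0.3 -0.3] |F| 0.4 w 24.2 pitch 47.6 yaw 10.2
tangent F -0.2 radial -0.2
q [-0.55 -0.37  2.16  0.63  0.86 -1.04]
rot corr [0.005 0.006 0.006]
1 [[[1.5, 0.9, -8.7], [0, 0, 0], 190]]
```

>>> send_rows(steps=[[[1,1,-6],[0,0,0],190],[[0.5,0,-3],[0,0,0],190],[[0,0,0],[0,0,0],190]])

```text
time: 16.15
tcp_pos: [554.2, -76.8, 281.9]
eef_rot: [0.911, -0.041, 0.401, 0.084]
force: [-0.3, 1.1, -0.3]
gripper_width: 23.9
```

```bash
python3 ang.py b8; python3 arc.py 38 190 2
```

```text
n 10455 TILT 38.89 normal yaw 10.5 rms 1.25 polar med 40.2
t 16.2 bar by tool: theta 39.96 radius 260.2 v 0.0 F [-0.4  1.   0.3] |F| 1.1 w 23.9 pitch 47.6 yaw 10.2
tangent F 0.1 radial 0.3
q [-0.56 -0.38  2.18  0.64  0.86 -1.06]
rot corr [0.006 0.007 0.006]
1 [[[1.5, 0.0, -8.8], [0, 0, 0], 190]]
```

>>> send_rows(steps=[[[1,0,-4],[0,0,0],190],[[0,0,0],[0,0,0],190],[[0,0,0],[0,0,0],190],[[0,0,0],[0,0,0],190],[[0,0,0],[0,0,0],190]])

```text
time: 16.7
tcp_pos: [552.1, -77.4, 278.7]
eef_rot: [0.911, -0.042, 0.401, 0.083]
force: [0.8, -0.5, 0.1]
gripper_width: 24.1
```

```bash
python3 ang.py b9; python3 arc.py 38 190 2; cat > angtop.py <<'E'
from h import *
from bench import bot
import sys
c=bot.camera("top"); cv2.imwrite(f"pics/t{sys.argv[1]}.png",c["color"][:,:,::-1])
a=np.radians(10.7);cx=np.array([np.cos(a),np.sin(a),0]);cy=np.array([-np.sin(a),np.cos(a),0]);H=np.array([758.2,-38.4,106.])
p,uv=pts(c,np.ones((420,560),bool)); q=p-H
u,v,z=q@cx,q@cy,q[:,2]; r=np.hypot(u,z);g=np.degrees(np.arctan2(z,-u))
k=(abs(v)<130)&(r>50)&(r<215)&(abs(g-float(sys.argv[2]))<6)
c0,nn,rs=plane(p[k]); print("TOP n",k.sum(),"TILT",np.degrees(np.arccos(nn[2])).round(2),"yaw",np.degrees(np.arctan2(nn[1],nn[0])).round(1),"rms",rs.round(2))
E
python3 angtop.py b9 40
```

```text
n 10451 TILT 38.98 normal yaw 10.6 rms 1.25 polar med 40.3
t 16.75 bar by tool: theta 39.1 radius 259.9 v -0.2 F [-0.6 -0.2 -0.4] |F| 0.7 w 24.0 pitch 47.5 yaw 10.1
tangent F -0.7 radial 0.3
q [-0.56 -0.38  2.19  0.65  0.85 -1.06]
rot corr [0.006 0.008 0.007]
1 [[[0.7, 0.2, -5.0], [0, 0, 0], 190]]
TOP n 6403 TILT 39.02 yaw 10.6 rms 1.05
```

View pics/sb9.png

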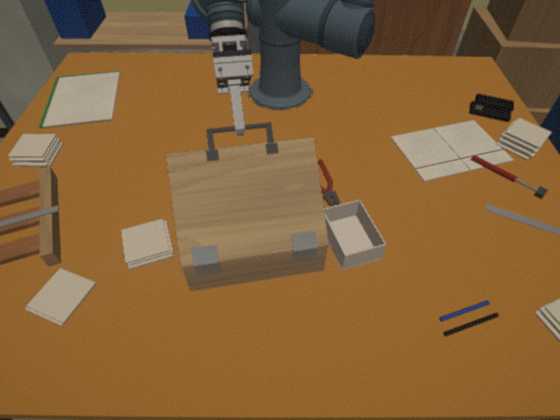

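Both views read 39.0°, inside the tolerance. I'll withdraw straight back along the fingers.

>>> send_rows(steps=[[[-5,0,0],[0,0,0],190],[[-6,0,0],[0,0,0],190],[[-6,0,0],[0,0,0],190],[[-6,0,0],[0,0,0],190],[[0,0,0],[0,0,0],190]])

```text
time: 17.3
tcp_pos: [535.6, -80.5, 297.9]
eef_rot: [0.912, -0.042, 0.401, 0.083]
force: [0.6, -0.1, 0.6]
gripper_width: 23.9
```

```bash
python3 ang.py c1; python3 arc.py 38 190 2
```

```text
n 10457 TILT 39.02 normal yaw 10.6 rms 1.23 polar med 40.3
t 17.35 bar by tool: theta 39.91 radius 284.7 v -0.0 F [ 0.7 -0.1 -0.4] |F| 0.8 w 24.0 pitch 47.5 yaw 10.1
tangent F 0.1 radial -0.7
q [-0.59 -0.45  2.2   0.63  0.92 -1.05]
rot corr [0.006 0.009 0.007]
1 [[[25.8, 0.3, -5.3], [0, 0, 0], 190]]
```

>>> send_rows(steps=[[[-15,0,0],[0,0,0],190],[[-20,0,0],[0,0,0],190],[[-20,0,0],[0,0,0],190],[[-20,0,0],[0,0,0],190],[[0,0,0],[0,0,0],190],[[0,0,0],[0,0,0],190],[[0,0,0],[0,0,0],190]])

```text
time: 18.05
tcp_pos: [484.0, -89.1, 352.2]
eef_rot: [0.911, -0.041, 0.402, 0.084]
force: [-0.3, -0.0, 0.7]
gripper_width: 24.0
```

```bash
python3 ang.py c2; python3 angtop.py c2 40; python3 s.py
```

```text
n 10469 TILT 39.0 normal yaw 10.5 rms 1.24 polar med 40.3
TOP n 6401 TILT 39.01 yaw 10.6 rms 1.05
18.15 tcp [483.9 -88.9 351.8] q [-0.7  -0.64  2.22  0.61  1.12 -1.04] w 24.0 F [-0.6  0.6 -0.7] pitch 47.7 yaw 10.3 y [-0.186  0.982 -0.006]
```

View pics/tc2.png

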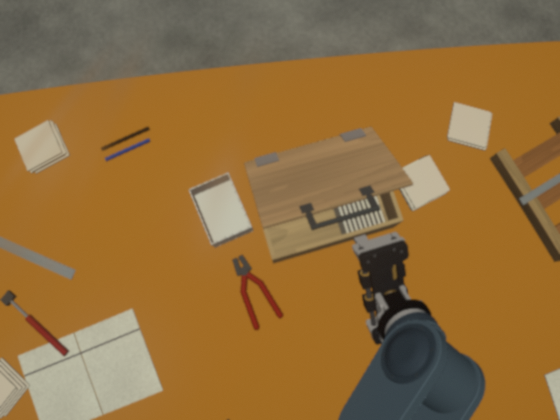

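The top view shows the gripper at (380,245), clear of the bar at (310..375,215). The tub (220,208), nippers (255,290) and tiles (420,180) are where they were at the start. I'm handing the job in.

```bash
python3 -c "
from bench import bot
print(bot.sign_off())"
```

```text
the job is handed in; nothing more can be done
None
```

The lid stands open by itself at 39.0°, which is 1° under the 40° asked for and inside the 3° tolerance. I handed the job in at about 18 s of the 72 s allowed.

- **Grip:** I held the bar loosely between the fingers, about 14 mm apart around the 10 mm bar, instead of squeezing it. The wrist force I read stayed under about 7 N.
- **Test:** I lifted the lid to 52° in the hand and eased it back. It stood free at 23°, a springback of about 29°.
- **Correction:** From that I raised it to 66.3° and eased it back until it came free.
- **Last checks:** With the gripper well clear, the scene camera read 39.00° and the top camera 39.01°. The angle did not change over about 1.5 s or during the withdrawal. By eye in the top view, the tiles, nippers and tub had not moved. No check failed or disagreed.

I left the last degree uncorrected because another lift seemed an unneeded risk. `sign_off` gives no verdict, so the result rests on these measurements.

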